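# Bring the slide home in the copying adapter and hold the shutter half-pressed

### The job

On the slide-copying bench, push the two-slide holder on through the gate of the adapter until it is fully home against its stop, so that the slide next to its ribbed tab stands before the lens. Then press the camera's shutter button half-way, down to its first pressure point, and keep it there so that the focus stays locked; do not press on through to the second stage, or the picture is taken. Finish with the button still held half-pressed, and leave the other things on the worktop where they are.

Things in the scene. Friction and masses are not known exactly. Their poses are not given: they have to be found in the camera images.
- copy_bench: Slide-copying bench, fixed: dark base plate 110 x 400 mm (x by y), rail along y; on it from +y to -y: black camera (132 mm wide in x, top plate 148 mm above the worktop, viewfinder hump to 175 mm, from 36 mm beside the shutter button on), lens and adapter tube, gate, upright LED panel 95 mm beyond the gate. Origin on the worktop under the base's centre; z up; the -x side is towards the robot.
- gate_centre (a point): Centre of the adapter's gate, a black frame 90 mm wide (x), 28 mm thick (y), 84 mm high, top 147 mm above the worktop. Its slot, open at both sides, carries the slide holder along the bench's x axis.
- holder_end (a point): Centre of the end face of the holder's ribbed tab, which sticks out of the gate towards the robot (-x). The holder is an upright grey bar 200 mm long (from this face along the bench's +x), 9 mm thick (tab: first 30 mm, 15 mm over its ribs), 56 mm high; this point is half-way up, 105 mm above the worktop. It carries two white-framed slides. At home this face is 105 mm from the gate centre.
- slide_holder (a joint): How far the slide holder has been pushed along the bench's +x, m: starts between 0 and 0.03; 0.06 is fully home against its stop. It slides with about 2.5 N of friction and stays where it is left.
- button_top (a point): Centre of the top of the camera's shutter button: an aluminium mushroom button 22 mm across on the camera's grip (its -x, -y corner), at rest 166 mm above the worktop, 18 mm above the top plate. It is pressed straight down; this point moves with it.
- shutter_first (a joint): First stage of the shutter button, m: 0 at rest, 0.004 at the pressure point (half-pressed, focus locked). A soft spring: about 1.2 N to start, 4.2 N at the pressure point.
- shutter_second (a joint): Second stage, m: 0 until the push exceeds about 12 N at the pressure point, then 1.5 N more for each mm; at about 0.0025 (16 N) the shutter fires, 0.004 is the bottom.
- lens_pen: bystander: black aluminium lens pen lying flat, 13 mm thick, 116 mm long along its x; its origin is on the worktop under the centre of its base.
- lens_cap: bystander: flat round black lens cap, 58 mm across, 10 mm high; its origin is on the worktop under the centre of its base.
- slide_box: bystander: grey plastic box with clear lid full of mounted slides, 62 x 122 x 56 mm high; its origin is on the worktop under the centre of its base.
- ceramic_pot: bystander: small green ceramic pot with closed knobbed lid, 86 mm across, 89 mm high; its origin is on the worktop under the centre of its base.
- round_filter: bystander: round glass filter in a black mount lying flat, 77 mm across, 8 mm high; its origin is on the worktop under the centre of its base.
- step_ring: bystander: dark metal adapter ring lying flat, 72 mm across, 8 mm high; its origin is on the worktop under the centre of its base.
- spare_lens: bystander: short capped lens standing upright, 65 mm across, 76 mm high; its origin is on the worktop under the centre of its base.

How it is judged:
On the way, in this order (a step that is already met when the one before it is completed fails the run):
1. the slide holder is fully home, the shutter button not yet pressed (value of joint slide_holder above 0.0565 m and value of joint shutter_first below 0.0015 m), for 0.2 s.
2. the shutter button is held half-pressed (value of joint shutter_first above 0.0028 m and value of joint shutter_second below 0.0025 m), for 0.3 s.
At the end, for the whole second after the job is handed in: The slide holder is within 3.5 mm of its stop; the shutter button is down at least 2.8 mm of its 4 mm first stage and less than 2.5 mm into the second, held there by the fingers (over 1.5 N) while the program ends and through the second after (all of step 2 and value of joint slide_holder above 0.0565 m and contact force between the fingers and copy_bench above 1.5 N); the arm keeps its last pose, push and grip.
It fails at once if the shutter fires (second stage pressed 2.5 mm or more) (value of joint shutter_second above 0.0025 m).
It fails at once if another thing on the worktop is shifted by more than 20 mm (distance of any of lens_pen, lens_cap, slide_box, ceramic_pot, round_filter, step_ring, spare_lens from where it was at the start of the episode above 0.02 m).
It also fails if it takes over 38 s, if anything falls off the work surface, if the arm or the gripper's body presses on something with over 40 N, if the wrist force passes 120 N, or if a joint passes its speed limit or range.

### The arm

A 6-joint arm with a two-finger parallel gripper is mounted at the origin on the work surface. World frame = base frame: x ahead of the robot, y to its left, z up, the work surface at z = 0. Lengths are in m, angles in rad, forces in N, time in s.
With the tool pointing down it reaches from about 0.35 to 0.85 m from the base axis. Payload 8.1 kg.
Tool frame: the origin (TCP) lies at the very end of the fingers, on their centre line; the grasp point (between the pads) lies 19 mm behind it (robot.pinch_z is the distance from the TCP to the grasp point, in m); y points along the fingers, x is the direction in which the jaws open and shut, and the axes are right-handed (so a half turn about y gives the same grasp; the last joint's range is limited). The gripper opens to 93 mm and grips with 3 to 60 N. Pads are 15 mm wide; open, the fingers measure 128 mm over their backs; the gripper's body (75 mm by 188 mm) begins 65 mm behind the grasp point.
Start: joints at [-1.206, 0.13, 1.488, -0, 1.523, -0.085], TCP at [0.261, -0.54, 0.186] pointing down, gripper open.
Joint ranges: [-2.96, 2.96], [-0.89, 2.26], [0.02, 2.5], [-1.34, 4.48], [0, 2.73], [-2.66, 2.66]. Speed limits (rad/s): [2.39, 2.39, 2.79, 3.14, 3.14, 3.14].

### API

Orientations are given as a rotation vector (axis times angle).
In Python, from plant import robot gives the robot as it stands.
- The arm moves only by the shell command python3 -m inch 'ROWS' [FORCE]. ROWS is JSON, a list of rows, each a list of 5 numbers: the closure, from -1 (fully open) to 1 (shut), then the shift along the world's x, y, z in m, then the turn about the world's z in rad. A call has 1 to 8 rows; each row is the pose to reach, as a shift and turn from the pose measured when the call began; what a row does not reach only later rows make up. A row lasts 1/8 s, in which the tool goes at most 62.5 mm and 10.7 degrees, less where a joint would pass 70% of its speed; a pose out of reach is approached as far as the arm can. A call with a gripper value outside its range is refused whole. The fingers move at their own pace and stop on an object; FORCE is the grip in N (left out, the last holds). Time passes only in rows, so rows that repeat a pose let the fingers close. It gives the time, the measured TCP pose, the force and the opening at its end, in the units of the state.
- robot.read_state(): the state, without advancing time (a new reading comes with each control period).
- robot.read_camera(name): name is "scene" or "top"; returns a dict with "color" (480x640x3 uint8, red, green, blue), "mtx" (3x3 intrinsics, pixels), "R" (3x3) and "t" (3): a world point X has camera coordinates R X + t. Camera axes: x right, y down, z forward; pixel columns grow to the right and rows downward; lengths in m; the calibration is good to about 2 mm. A picture is of the moment at which its call begins. There is no depth.
- robot.close_job(): hands the job in, once; it reports no verdict.
The state is a dict: "t": time; "q": joint angles; "dq": joint speeds; "joint_torque": joint torques, N m; "tool_pos": TCP position; "orientation": TCP orientation; "force": force on the tool from outside, world axes, zero at the start; "wrist_torque": the same for the moment, N m; "opening": finger opening in m.
Only numpy, scipy, OpenCV 4.12 (cv2) and the standard library are available. Lean on these libraries where they do the work, as an engineer would, in place of code of your own. Each camera call takes 0.05 s, during which the arm holds its last target. There are 200 camera calls.

## Working session

There is one attempt and no reset: what is moved stays moved. The work goes in short steps, Python scripts to look and compute and a shell command to move; the robot and the scene stay as the last step left them, time stands still between calls to the robot, and variables do not carry over. Pictures are saved under pics/ and viewed, about 8 in all and at most 12, crops included, and the job is handed in when it is done.

```bash
mkdir -p pics; ls
python3 - <<'E'
from plant import robot
import cv2
for n in("scene","top"):
    c=robot.read_camera(n); cv2.imwrite(f"pics/{n}0.png",c["color"][:,:,::-1]); print(c["mtx"],c["R"],c["t"])
s=robot.read_state(); print(s)
E
```

```text
pics
[[529.65554409   0.         314.08135877]
 [  0.         529.65554409 235.15190714]
 [  0.           0.           1.        ]] [[ 0.51350834  0.85799404  0.0124666 ]
 [ 0.59731034 -0.34698339 -0.72306492]
 [-0.61605969  0.3787463  -0.69066758]] [-0.29056049 -0.27046671  1.60302768]
[[474.52736294   0.         317.9902525 ]
 [  0.         474.52736294 239.07111796]
 [  0.           0.           1.        ]] [[-0.01045408 -0.99987932  0.01149174]
 [-0.99787642  0.00969286 -0.06441034]
 [ 0.06429118 -0.01214069 -0.99785733]] [-0.00986482  0.59172047  1.09863215]
{'t': 0.1, 'q': array([-1.20638529e+00,  1.31070703e-01,  1.48917096e+00,  3.09111029e-05,
        1.52299475e+00, -8.54095935e-02]), 'dq': array([ 0.00059262, -0.00204361, -0.00255661,  0.00026831, -0.00021424,
       -0.00088007]), 'joint_torque': array([ 6.43790190e-04, -5.61343002e+01, -4.93097341e+01,  7.71280308e-02,
        2.91579642e-02, -4.45497437e-05]), 'tool_pos': array([ 0.26070716, -0.53977374,  0.18500099]), 'orientation': array([-1.38801217,  0.87274139, -0.87061949]), 'force': array([-0.24540455, -0.06312105, -0.1487686 ]), 'wrist_torque': array([0.02994689, 0.01307411, 0.06154074]), 'opening': 0.09284777342028284}
```

View pics/scene0.png

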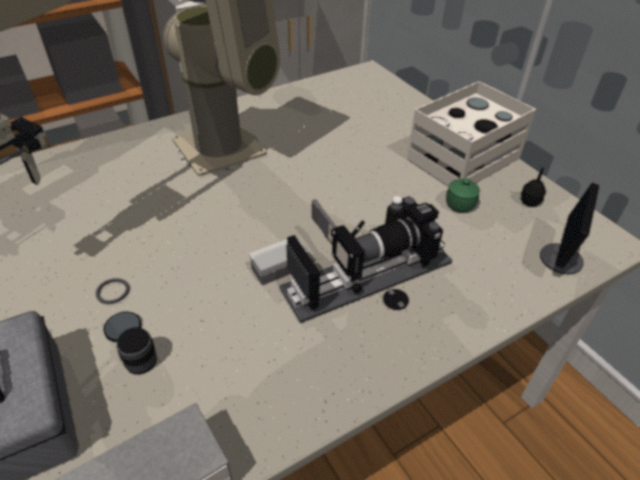

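View pics/top0.png

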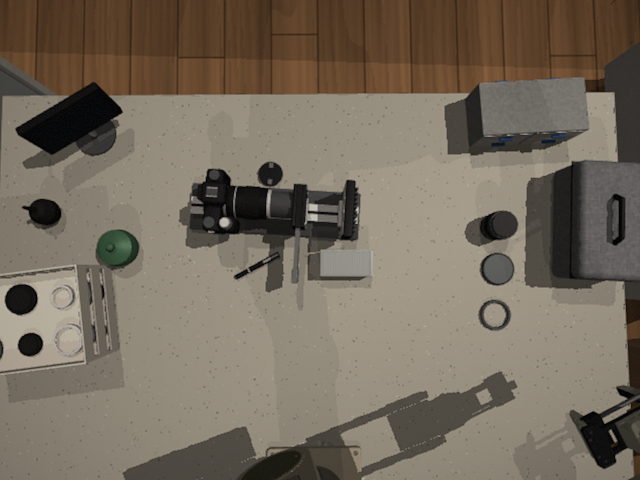

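Top view: bench at columns 190–360 and rows 170–245, tab end near (296,280), button near (225,223), gate near (300,205). The slide box (346,263) and pen (257,265) lie beside the holder. I'll enlarge both views.

Run:
```python
import cv2,numpy as np
a=cv2.imread("pics/top0.png")[160:290,180:380]; b=cv2.imread("pics/scene0.png")[180:320,240:460]
a=cv2.resize(a,(800,520),interpolation=cv2.INTER_CUBIC); b=cv2.resize(b,(880,560),interpolation=cv2.INTER_CUBIC)[:,:800]
cv2.imwrite("pics/a.png",a);cv2.imwrite("pics/b.png",b)
```

```text
(no output)
```

View pics/a.png

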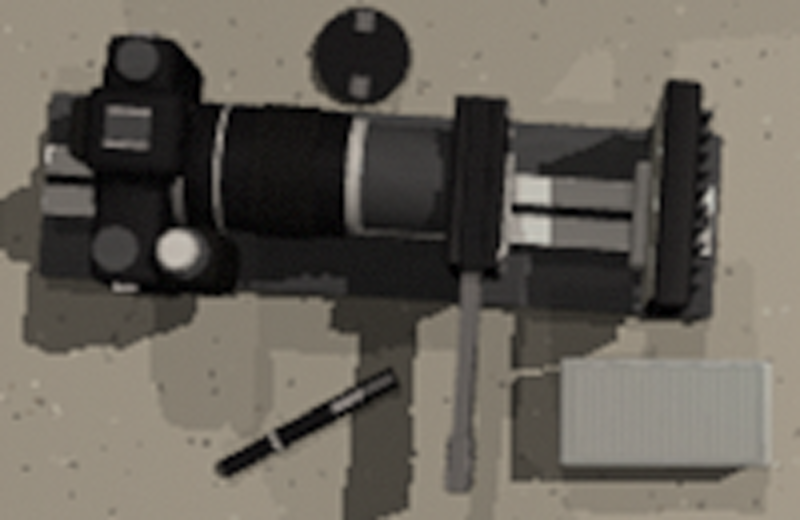

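View pics/b.png

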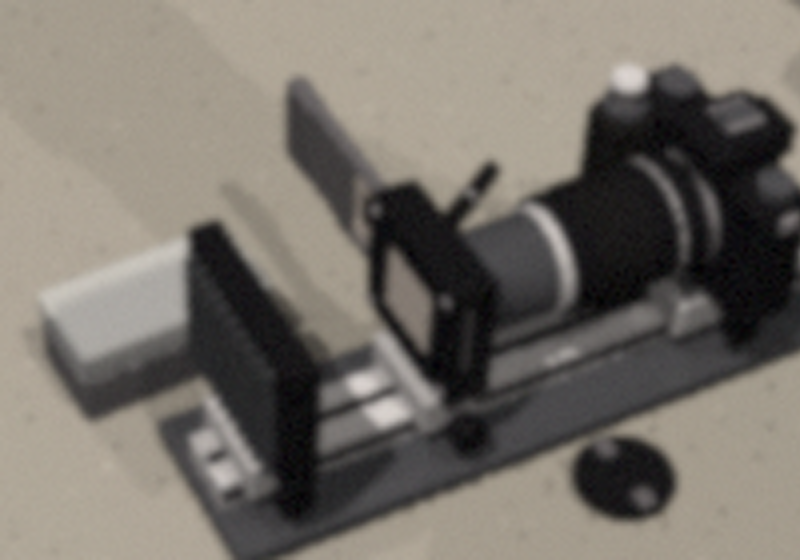

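Top crop: button at (181,250), tab end at (457,490), gate top spans (457–506, 97–270). Scene crop: button at (630,78), tab's upper end corner at (298,80). Next I'll cast rays.

```bash
cat > h.py <<'E'
import numpy as np
from plant import robot
C={n:robot.read_camera(n) for n in("top","scene")}
def ray(n,u,v):
    c=C[n]; d=c["R"].T@np.linalg.inv(c["mtx"])@[u,v,1]; return -c["R"].T@c["t"],d
def plane(n,u,v,z):
    o,d=ray(n,u,v); return o+d*(z-o[2])/d[2]
def tri(p,q):
    A=[];b=[]
    for n,x in(("top",p),("scene",q)):
        o,d=ray(n,*x); d=d/np.linalg.norm(d); P=np.eye(3)-np.outer(d,d); A.append(P); b.append(P@o)
    return np.linalg.lstsq(np.vstack(A),np.hstack(b),rcond=None)[0]
E
python3 - <<'E'
from h import *
np.set_printoptions(precision=4,suppress=True)
t=lambda x,y:(180+x/4-.4,160+y/4-.4); s=lambda x,y:(240+x/4-.4,180+y/4-.4)
print("button",plane("top",*t(181,250),.166),plane("scene",*s(630,78),.166),tri(t(181,250),s(630,78)))
print("tab",plane("top",*t(457,490),.133),plane("scene",*s(298,80),.133),"joined",plane("top",*t(469,275),.133))
for p in((457,97),(506,97),(496,270),(450,270)): print("gate",plane("top",*t(*p),.147))
for p in((215,472),(392,375)): print("pen",plane("top",*t(*p),.01))
for p in((562,362),(768,362),(768,465),(562,465)): print("box",plane("top",*t(*p),.056))
# button mask
import cv2
im=C["top"]["color"]; g=im.min(2)[215:232,215:236]; m=cv2.moments((g>150).astype('uint8'),True); u,v=215+m['m10']/m['m00'],215+m['m01']/m['m00']
print(m['m00'],u,v,plane("top",u,v,.166))
E
```

```text
button [0.6188 0.1761 0.166 ] [0.6232 0.1773 0.166 ] [0.62   0.1781 0.1631]
tab [0.4941 0.0372 0.133 ] [0.499  0.0381 0.133 ] joined [0.6074 0.0301 0.133 ]
gate [0.7    0.0352 0.147 ]
gate [0.6998 0.0095 0.147 ]
gate [0.6087 0.0155 0.147 ]
gate [0.6089 0.0395 0.147 ]
pen [0.5031 0.1846 0.01  ]
pen [0.5592 0.0801 0.01  ]
box [ 0.564  -0.0199  0.056 ]
box [ 0.5629 -0.1372  0.056 ]
box [ 0.5044 -0.1362  0.056 ]
box [ 0.5056 -0.0193  0.056 ]
59.0 223.79661016949152 221.83050847457628 [0.6193 0.1783 0.166 ]
```

Run:
```python
from h import *
from scipy.spatial.transform import Rotation as R
s=robot.read_state(); print(R.from_rotvec(s["orientation"]).as_matrix().round(3))
e=np.array([.998,-.06]); tab=np.array([.496,.036])
print("to standoff", tab-.045*e-s["tool_pos"][:2], s['t'])
```

```text
[[ 0.435 -0.     0.901]
 [-0.901  0.001  0.435]
 [-0.001 -1.     0.   ]]
to standoff [0.19025822 0.57880787] 0.3
```

```bash
python3 -m inch '[[1,0.019,0.058,0.01,-0.1],[1,0.038,0.116,0.01,-0.25],[1,0.057,0.174,0.01,-0.4],[1,0.076,0.232,0.01,-0.51],[1,0.095,0.29,0.01,-0.51],[1,0.114,0.348,0.01,-0.51],[1,0.133,0.406,0.01,-0.51],[1,0.152,0.464,0.01,-0.51]]' 20
```

```text
t: 1.3
tool_pos: [0.4132, -0.0743, 0.1959]
orientation: [-1.179, 1.253, -1.254]
force: [1.1, -0.6, -0.5]
opening: 0.0174
```

```bash
python3 -m inch '[[1,0.012,0.055,0,0],[1,0.024,0.113,0,0],[1,0.03,0.113,-0.04,0],[1,0.03,0.113,-0.094,0],[1,0.03,0.113,-0.094,0]]'
python3 - <<'E'
from h import *
import cv2
from scipy.spatial.transform import Rotation as R
s=robot.read_state(); print(R.from_rotvec(s["orientation"]).as_matrix().round(3),s["tool_pos"],s["force"],s["opening"])
a=C["top"]["color"][160:290,200:360,::-1]; b=C["scene"]["color"][140:300,250:450,::-1]
a=cv2.resize(a,(390,317),interpolation=3); b=cv2.resize(b,(396,317),interpolation=3)
cv2.imwrite("pics/c.png",np.hstack([a,b]))
E
```

```text
t: 1.92
tool_pos: [0.4392, 0.0391, 0.0978]
orientation: [-1.186, 1.259, -1.249]
force: [-0.5, 0.7, 1.0]
opening: 0.0006
[[-0.061  0.001  0.998]
 [-0.998  0.    -0.061]
 [-0.    -1.     0.001]] [0.44331647 0.03861461 0.10304668] [ 1.16339903 -0.00632394  1.20540562] 0.0005280540981134152
```

View pics/c.png

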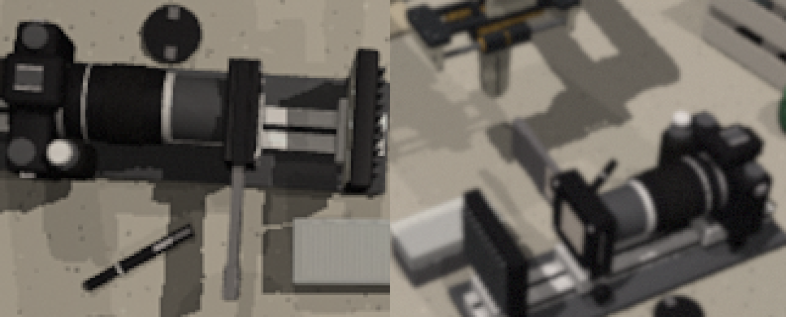

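```bash
python3 -m inch '[[1,0.02,-0.003,0,0],[1,0.035,-0.004,0,0],[1,0.045,-0.005,0,0],[1,0.055,-0.006,0,0],[1,0.065,-0.006,0,0],[1,0.075,-0.007,0,0],[1,0.083,-0.007,0,0],[1,0.083,-0.007,0,0]]'
```

```text
t: 3.02
tool_pos: [0.5266, 0.0316, 0.1029]
orientation: [-1.179, 1.253, -1.254]
force: [0.5, -0.3, 0.4]
opening: 0.0002
```

```bash
python3 -m inch '[[1,0.003,0,0,0],[1,0.006,0,0,0],[1,0.009,0,0,0],[1,0.009,0,0,0]]'; python3 -m inch '[[1,0.003,0,0,0],[1,0.006,0,0,0],[1,0.006,0,0,0]]'
```

```text
t: 3.52
tool_pos: [0.5358, 0.0316, 0.1029]
orientation: [-1.179, 1.253, -1.254]
force: [0.3, -0.0, 0.4]
opening: 0.0003
t: 3.9
tool_pos: [0.542, 0.0316, 0.103]
orientation: [-1.179, 1.253, -1.254]
force: [-0.3, 0.7, 0.2]
opening: 0.0006
```

Run:
```python
from h import *
import cv2
s=robot.read_state(); print(s["t"],s["tool_pos"],s["force"],s["opening"])
a=C["top"]["color"][160:290,200:360,::-1]; b=C["scene"]["color"][140:300,250:450,::-1]
a=cv2.resize(a,(390,317),interpolation=3); b=cv2.resize(b,(396,317),interpolation=3)
cv2.imwrite("pics/d.png",np.hstack([a,b]))
```

```text
4.0 [0.54180916 0.03162859 0.10289026] [-0.52359133  0.52253905 -0.23879856] 0.0002833291270034744
```

View pics/d.png

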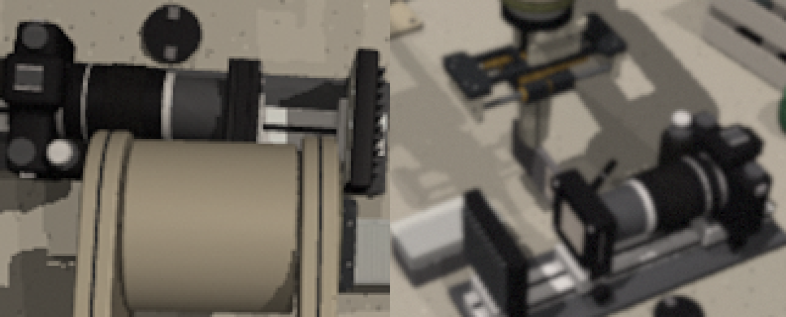

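The scene view shows the fingers on the tab, at about (530,150), and the holder moved in. I'll keep pushing until the stop shows in the force.

```bash
python3 -m inch '[[1,0.002,0,0,0],[1,0.004,0,0,0],[1,0.004,0,0,0]]'; python3 -m inch '[[1,0.002,0,0,0],[1,0.004,0,0,0],[1,0.004,0,0,0]]'
```

```text
t: 4.38
tool_pos: [0.546, 0.0316, 0.1029]
orientation: [-1.179, 1.253, -1.254]
force: [-0.5, -1.0, 0.4]
opening: 0.0004
t: 4.75
tool_pos: [0.5501, 0.0316, 0.1029]
orientation: [-1.179, 1.253, -1.254]
force: [-0.7, 0.1, 0.7]
opening: 0.0008
```

```bash
python3 -m inch '[[1,0.002,0,0,0],[1,0.004,0,0,0]]';python3 -m inch '[[1,0.003,0,0,0],[1,0.004,0,0,0]]'
python3 - <<'E'
from h import *
import cv2
s=robot.read_state(); print(s["t"],s["tool_pos"],s["force"],s["opening"])
b=C["scene"]["color"][160:260,280:400,::-1]
cv2.imwrite("pics/e.png",cv2.resize(b,(720,600),interpolation=3))
E
```

```text
t: 5.0
tool_pos: [0.5542, 0.0316, 0.1029]
orientation: [-1.179, 1.253, -1.254]
force: [-0.6, 0.3, -0.3]
opening: 0.0006
t: 5.25
tool_pos: [0.5585, 0.0316, 0.1029]
orientation: [-1.179, 1.253, -1.254]
force: [-0.0, -0.5, -0.8]
opening: 0.0003
5.35 [0.55833853 0.03162219 0.10286433] [ 0.76275462 -0.46069148 -0.43315104] 0.0005031245767559697
```

View pics/e.png

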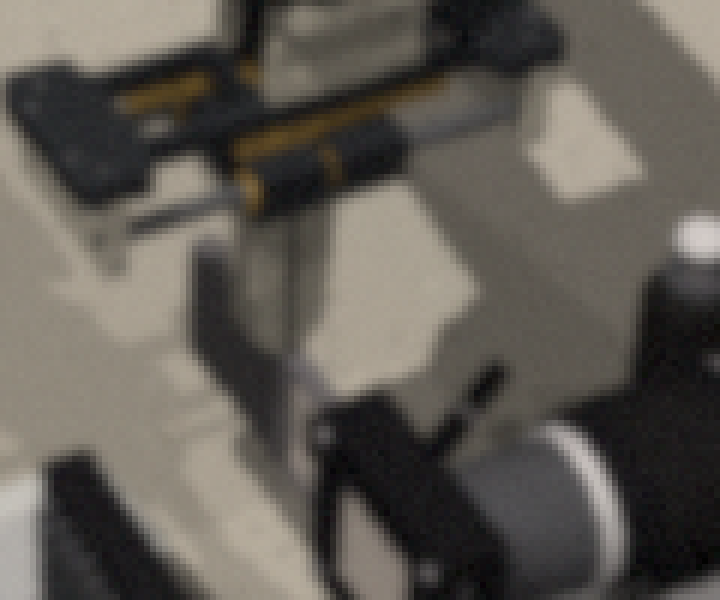

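The tab's end is still at scene pixel (315,201), so it hasn't moved, and the fingers appear behind the bar. I'll compare the projected TCP with the measured tab.

Run:
```python
from h import *
s=robot.read_state(); T=s["tool_pos"]
def pr(n,X):
    c=C[n]; p=c["mtx"]@(c["R"]@X+c["t"]); return (p[:2]/p[2]).round(1)
off=lambda p:((p-[280,160])*6).round()
for nm,X in(("tcp",T),("tcp+y",T+[0,.017,0]),("tcp-y",T-[0,.017,0]),("up60",T+[0,0,.06]),("tabtop .496",np.array([.496,.037,.133])),("tabbot",np.array([.496,.037,.077])),("gatetop -x",np.array([.609,.0275,.147]))):
    p=pr("scene",X); print(nm,p,off(p),pr("top",X))
t=lambda x,y:(180+x/4-.4,160+y/4-.4); q=lambda x,y:(240+x/4-.4,180+y/4-.4)
print("tab tri top corner",tri(t(457,490),q(298,80)))
```

```text
tcp [324.9 225.3] [269. 392.] [296.8 252.1]
tcp+y [331.2 222.7] [307. 376.] [288.9 252.2]
tcp-y [318.5 227.8] [231. 407.] [304.6 252.1]
up60 [325.6 205.1] [274. 271.] [295.8 251. ]
tabtop .496 [313. 199.] [198. 234.] [294.  281.2]
tabbot [312.8 217.2] [197. 343.] [294.9 280.6]
gatetop -x [336.3 224.7] [338. 388.] [297.9 227. ]
tab tri top corner [0.49487078 0.03875639 0.12968146]
```

Run:
```python
from h import *
import cv2
f=lambda im:cv2.resize((255*(im[185:245,295:345]/255.)**.6).clip(0,255).astype('uint8'),(400,480),interpolation=3)
a=cv2.imread("pics/scene0.png"); b=C["scene"]["color"][:,:,::-1]
cv2.imwrite("pics/f.png",np.hstack([f(a),f(b)]))
```

```text
(no output)
```

View pics/f.png

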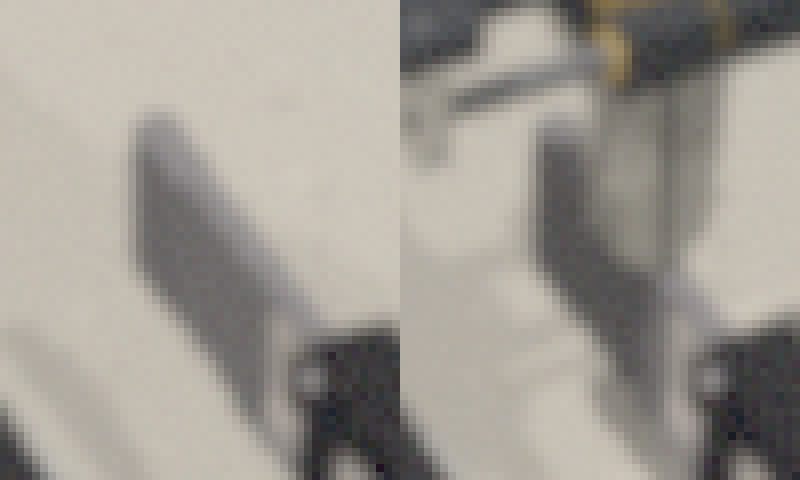

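The tab hasn't moved: the fingertips end at scene pixel (326,218), about 7 px above the projected TCP, and cover the bar's top edge. They seem to be passing over the holder. I'll work out where they really are.

Run:
```python
from h import *
o,d=ray("scene",327.5,218.3)
for x in(.545,.5585,.566,.58): print(o+d*(x-o[0])/d[0])
from scipy.spatial.transform import Rotation as R
s=robot.read_state(); print(s["q"],s["tool_pos"],R.from_rotvec(s["orientation"]).as_matrix().round(3).tolist())
```

```text
[0.545      0.04667235 0.10704916]
[0.5585     0.03774136 0.12153209]
[0.566      0.0327797  0.12957816]
[0.58       0.02351793 0.14459749]
[-3.53404502e-02  7.34806942e-02  1.70261306e+00  3.04342119e-04
  1.36451135e+00  1.59611731e+00] [0.55818927 0.03161937 0.10292557] [[-0.061, 0.001, 0.998], [-0.998, 0.0, -0.061], [-0.0, -1.0, 0.001]]
```

The ray fits a tip at about (0.566, 0.033, 0.130), so the real tips sit about 27 mm above the reported TCP. I'll back off, go 35 mm lower and push again. That height works with or without the offset.

```bash
python3 -m inch '[[1,-0.03,0.002,0.01,0],[1,-0.08,0.005,0.01,0],[1,-0.118,0.007,0,0],[1,-0.118,0.007,-0.033,0],[1,-0.118,0.007,-0.033,0]]'; python3 -m inch '[[1,0.02,-0.001,0,0],[1,0.035,-0.002,0,0],[1,0.045,-0.003,0,0],[1,0.055,-0.003,0,0],[1,0.06,-0.004,0,0],[1,0.065,-0.004,0,0]]'
```

```text
t: 6.28
tool_pos: [0.4379, 0.0387, 0.0681]
orientation: [-1.182, 1.256, -1.252]
force: [-0.5, -0.9, 0.3]
opening: 0.0007
t: 7.02
tool_pos: [0.5029, 0.0346, 0.068]
orientation: [-1.183, 1.256, -1.252]
force: [-3.1, -0.9, 2.1]
opening: 0.0003
```

Contact at −3.1 N, so the holder is sliding.

```bash
python3 -m inch '[[1,0.006,0,0,0],[1,0.012,-0.001,0,0],[1,0.018,-0.001,0,0],[1,0.024,-0.001,0,0],[1,0.03,-0.002,0,0]]'; for i in 1; do python3 -m inch '[[1,0.002,0,0,0],[1,0.004,0,0,0]]'; done; python3 -m inch '[[1,0.002,0,0,0],[1,0.004,0,0,0]]'
```

```text
t: 7.65
tool_pos: [0.5332, 0.0329, 0.0679]
orientation: [-1.182, 1.257, -1.251]
force: [-2.8, 2.4, -0.1]
opening: 0.0006
t: 7.9
tool_pos: [0.5373, 0.0327, 0.0678]
orientation: [-1.183, 1.257, -1.252]
force: [-3.3, -1.5, 1.0]
opening: 0.0005
t: 8.15
tool_pos: [0.5407, 0.0325, 0.0678]
orientation: [-1.184, 1.258, -1.251]
force: [-12.2, -0.6, 8.2]
opening: 0.0008
```

```bash
python3 -m inch '[[1,0.001,0,0,0],[1,0.001,0,0,0],[1,0.001,0,0,0]]'; python3 -m inch '[[1,-0.02,0.001,0,0],[1,-0.055,0.003,0.01,0],[1,-0.06,0.003,0.07,0],[1,-0.06,0.003,0.13,0],[1,-0.06,0.003,0.14,0]]'
python3 - <<'E'
from h import *
import cv2
s=robot.read_state(); print(s["t"],s["tool_pos"],s["force"])
f=lambda im,r,c:cv2.resize((255*(im[r:r+60,c:c+50]/255.)**.6).clip(0,255).astype('uint8'),(400,480),interpolation=3)
b=C["scene"]["color"][:,:,::-1]
cv2.imwrite("pics/g.png",np.hstack([f(b,185,295),f(b,150,280)]))
E
```

```text
t: 8.52
tool_pos: [0.5406, 0.0325, 0.0678]
orientation: [-1.186, 1.259, -1.25]
force: [-9.5, -1.8, 5.6]
opening: 0.0002
t: 9.15
tool_pos: [0.484, 0.0357, 0.2138]
orientation: [-1.178, 1.251, -1.255]
force: [0.7, -0.0, -0.8]
opening: 0.0003
9.25 [0.48223536 0.03564186 0.20985508] [-0.76912276  0.65481272 -0.45602787]
```

View pics/g.png

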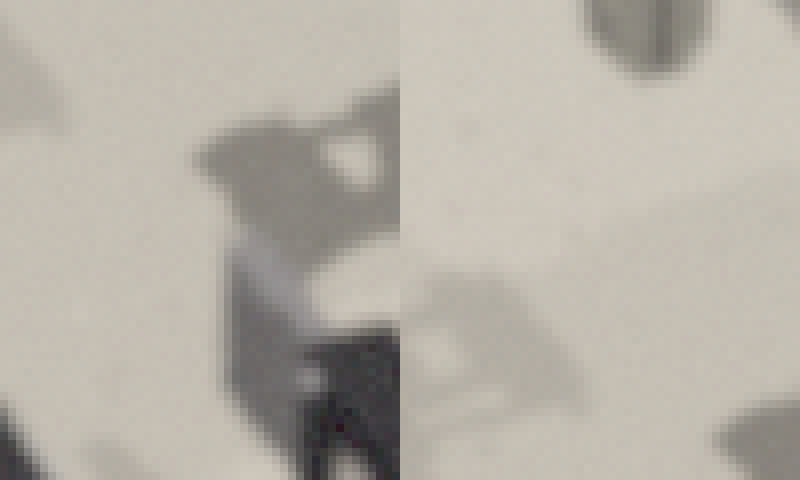

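The tab's end is now at scene pixel (324.5,215.5), so the holder went in. The fingertip's bottom is at (312,159). I'll check both by number.

Run:
```python
from h import *
T=robot.read_state()["tool_pos"]
print("tab now",plane("scene",324,215.5,.133),"before",plane("scene",314.1,199.6,.133))
o,d=ray("scene",311.5,159.2)
for x in(T[0],T[0]+.0075): print("tip",o+d*(x-o[0])/d[0],"tcp",T)
print("button-T",np.array([.6198,.1780])-T[:2])
```

```text
tab now [0.55735841 0.02886727 0.133     ] before [0.49904585 0.03809012 0.133     ]
tip [0.48019164 0.04126911 0.23321735] tcp [0.48019164 0.03563371 0.20642803]
tip [0.48769164 0.03675002 0.23946943] tcp [0.48019164 0.03563371 0.20642803]
button-T [0.13960836 0.14236629]
```

```bash
python3 -m inch '[[1,0.03,0.03,0.004,0],[1,0.07,0.07,0.004,0],[1,0.11,0.11,0.004,0],[1,0.14,0.142,0.004,0],[1,0.14,0.142,0.004,0],[1,0.14,0.142,0,0],[1,0.14,0.142,-0.02,0],[1,0.14,0.142,-0.02,0]]'
python3 - <<'E'
from h import *
import cv2
s=robot.read_state(); print(s["t"],s["tool_pos"],s["force"])
b=C["scene"]["color"][150:270,340:460,::-1]
cv2.imwrite("pics/i.png",cv2.resize((255*(b/255.)**.6).astype('uint8'),(600,600),interpolation=3))
E
```

```text
t: 10.35
tool_pos: [0.6182, 0.1765, 0.1834]
orientation: [-1.19, 1.264, -1.249]
force: [-0.8, 0.1, -0.1]
opening: 0.0003
10.45 [0.61950585 0.17695537 0.18593009] [ 0.42872333 -0.71155193  0.2496155 ]
```

View pics/i.png

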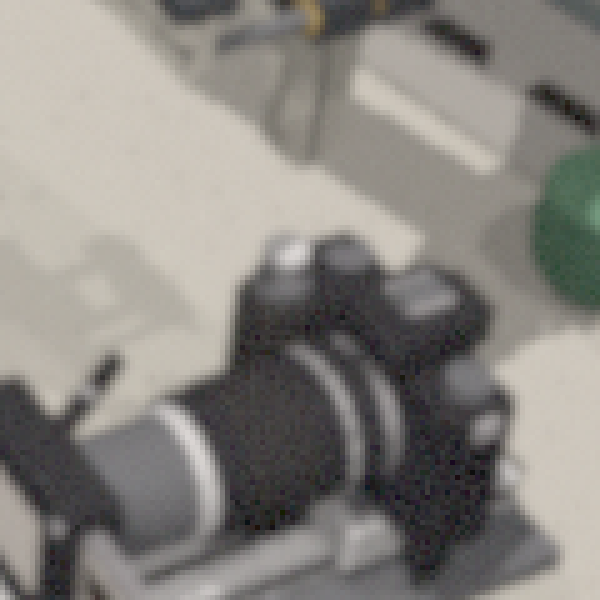

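The tip's bottom is at crop (312,162), about 50 mm above the button top at (292,252). It is a few mm off toward +y, so I'll correct −3 mm and come down in steps.

```bash
python3 -m inch '[[1,0,-0.003,-0.012,0],[1,0,-0.003,-0.024,0],[1,0,-0.003,-0.033,0],[1,0,-0.003,-0.036,0],[1,0,-0.003,-0.036,0],[1,0,-0.003,-0.036,0]]'; python3 -m inch '[[1,0,0,-0.002,0],[1,0,0,-0.003,0],[1,0,0,-0.003,0],[1,0,0,-0.003,0]]'
```

```text
t: 11.2
tool_pos: [0.6199, 0.1741, 0.1505]
orientation: [-1.186, 1.261, -1.25]
force: [-0.8, -0.0, 0.7]
opening: 0.0005
t: 11.7
tool_pos: [0.6198, 0.1741, 0.1475]
orientation: [-1.186, 1.261, -1.25]
force: [-0.8, -0.2, -0.0]
opening: 0.0002
```

```bash
for d in a; do python3 -m inch '[[1,0,0,-0.002,0],[1,0,0,-0.003,0],[1,0,0,-0.003,0]]'; done; python3 -m inch '[[1,0,0,-0.002,0],[1,0,0,-0.002,0],[1,0,0,-0.002,0]]'; python3 -m inch '[[1,0,0,-0.002,0],[1,0,0,-0.002,0],[1,0,0,-0.002,0]]'
```

```text
t: 12.08
tool_pos: [0.6197, 0.1741, 0.1443]
orientation: [-1.187, 1.261, -1.25]
force: [0.6, -0.6, 0.2]
opening: 0.0006
t: 12.45
tool_pos: [0.6197, 0.1741, 0.1422]
orientation: [-1.187, 1.261, -1.25]
force: [-0.6, 0.8, -0.1]
opening: 0.0009
t: 12.82
tool_pos: [0.6197, 0.174, 0.1402]
orientation: [-1.187, 1.261, -1.25]
force: [0.7, -0.1, -0.2]
opening: 0.0005
```

```bash
python3 -m inch '[[1,0,0,-0.0015,0],[1,0,0,-0.0015,0],[1,0,0,-0.0015,0]]'; python3 -m inch '[[1,0,0,-0.0015,0],[1,0,0,-0.0015,0],[1,0,0,-0.0015,0]]'
```

```text
t: 13.2
tool_pos: [0.6196, 0.174, 0.1387]
orientation: [-1.187, 1.261, -1.25]
force: [0.2, 0.1, 0.5]
opening: 0.0005
t: 13.58
tool_pos: [0.6197, 0.1741, 0.1371]
orientation: [-1.187, 1.261, -1.25]
force: [-0.3, -0.5, -1.1]
opening: 0.0004
```

```bash
python3 -m inch '[[1,0,0,-0.0015,0],[1,0,0,-0.0015,0],[1,0,0,-0.0015,0]]'; python3 -m inch '[[1,0,0,-0.0015,0],[1,0,0,-0.0015,0],[1,0,0,-0.0015,0]]'
```

```text
t: 13.95
tool_pos: [0.6196, 0.174, 0.1356]
orientation: [-1.187, 1.261, -1.25]
force: [0.3, 0.8, -0.1]
opening: 0.0006
t: 14.32
tool_pos: [0.6196, 0.174, 0.134]
orientation: [-1.187, 1.261, -1.25]
force: [-0.1, 1.0, 0.3]
opening: 0.0004
```

```bash
python3 -m inch '[[1,0,0,-0.0015,0],[1,0,0,-0.0015,0],[1,0,0,-0.0015,0]]'; python3 -m inch '[[1,0,0,-0.0015,0],[1,0,0,-0.0015,0],[1,0,0,-0.0015,0]]'
python3 - <<'E'
from h import *
import cv2
b=C["scene"]["color"][170:230,360:420,::-1]
cv2.imwrite("pics/j.png",cv2.resize((255*(b/255.)**.6).astype('uint8'),(600,600),interpolation=3))
E
```

```text
t: 14.7
tool_pos: [0.6197, 0.1741, 0.1328]
orientation: [-1.187, 1.261, -1.25]
force: [-0.0, -0.4, 2.1]
opening: 0.0005
t: 15.08
tool_pos: [0.6198, 0.1741, 0.1314]
orientation: [-1.187, 1.261, -1.25]
force: [-1.4, -0.5, 1.7]
opening: 0.0007
```

View pics/j.png

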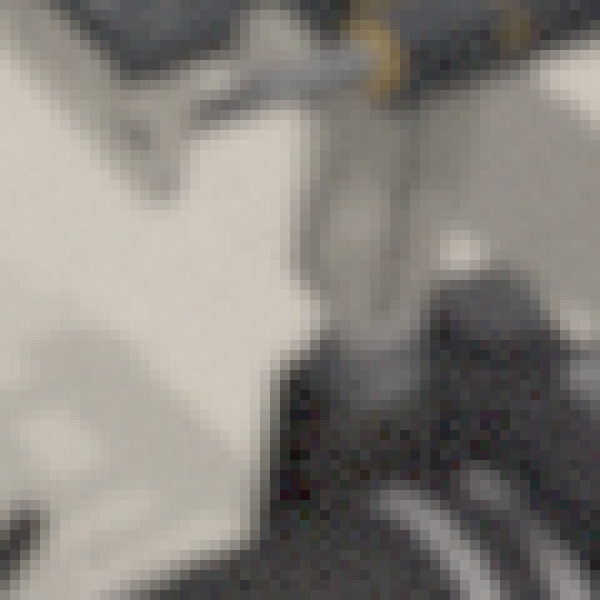

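Contact: the tips at (385,320) sit centred on the button at (380,345), with about 2 N upward. I'll go on in 1 mm steps.

```bash
python3 -m inch '[[1,0,0,-0.001,0],[1,0,0,-0.001,0],[1,0,0,-0.001,0]]'; python3 -m inch '[[1,0,0,-0.001,0],[1,0,0,-0.001,0],[1,0,0,-0.001,0]]'
python3 - <<'E'
from plant import robot
import numpy as np
f=[]
for i in range(6): robot.read_camera("top"); f.append(robot.read_state()["force"][2])
s=robot.read_state();print(np.round(f,1),s["tool_pos"],s["t"])
E
```

```text
t: 15.55
tool_pos: [0.6198, 0.1741, 0.1305]
orientation: [-1.187, 1.261, -1.25]
force: [-1.0, -0.7, 3.6]
opening: 0.0002
t: 15.92
tool_pos: [0.6198, 0.1741, 0.1297]
orientation: [-1.187, 1.261, -1.25]
force: [-2.5, -1.1, 5.2]
opening: 0.0005
[5.3 5.6 4.6 4.4 5.6 5.2] [0.61983351 0.17405245 0.12966888] 16.225
```

```bash
python3 -m inch '[[1,0,0,-0.0007,0],[1,0,0,-0.0007,0],[1,0,0,-0.0007,0]]'
python3 - <<'E'
from plant import robot
import numpy as np
f=[]
for i in range(8): robot.read_camera("top"); f.append(robot.read_state()["force"])
s=robot.read_state();print(np.round(f,1)[:,2],np.mean(f,0),s["tool_pos"],s["t"])
E
```

```text
t: 16.6
tool_pos: [0.6199, 0.1741, 0.1296]
orientation: [-1.186, 1.261, -1.25]
force: [-3.5, -0.5, 7.1]
opening: 0.0006
[7.3 7.6 7.8 8.2 7.  7.  7.5 7.6] [-3.12092918 -0.48297998  7.49674544] [0.61989052 0.17408073 0.12963479] 17.0
```

The last 0.7 mm commanded barely moved the tip, while the force rose from 5.1 to a steady 7.5 N. That is the pressure point: above 4.2 N and well below 12 N. Handing in.

```bash
python3 -c "
from plant import robot
print(robot.close_job()); s=robot.read_state(); print(s['t'],s['force'],s['tool_pos'])"
```

```text
the job is handed in; nothing more can be done
None
the job is handed in; nothing more can be done
```

The holder is home against its stop and the shutter button is held half-pressed. I handed the job in at about t = 17 s. No verdict came back, and the state could no longer be read after that.

- **Holder:** my first push missed. The fingers passed over the tab because the real fingertips sit about 30 mm above the reported TCP. I backed off, went lower and pushed again until the force jumped from 3 N to about 12 N. Afterwards the picture showed the tab about 59 mm further in. Its end cast to x = 0.557 m, against 0.549 m expected at home. The fingers' own contact put it at about 0.548 m, so I put the difference down to pixel and calibration error.
- **Button:** it touched at a TCP height of about 0.1335 m and stopped at 0.1296 m, so it is down about 4 mm. The force held steady at 7.5 N upward over eight readings, with 3 N sideways. That is above the 4.2 N pressure point and below the 12 N of the second stage.
- **Other things:** I went near none of them, but I took no final picture to confirm they hadn't shifted, and did not look at the holder again after pressing the button.

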